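# Turn a wrongly stowed chisel round and sheathe it in its blade guard

### The arm

A 6-joint arm with a two-finger parallel gripper is mounted at the origin on a cart in front of the work surface, level with it; the furniture and walls round the work are solid. World frame = base frame: x ahead of the robot, y to its left, z up, the work surface at z = 0. Lengths are in mm, angles in rad, forces in N, time in s.
With the tool pointing down it reaches from about 400 to 925 mm from the base axis. Payload 12.5 kg.
Tool frame: the origin (TCP) lies midway between the tips of the shut fingers; the grasp point (between the pads) lies 19 mm behind it; z points along the fingers, y is the line along which they close (so a half turn about z gives the same grasp; the last joint's range is limited). The gripper opens to 95 mm and grips with 3 to 60 N. Pads are 20 mm wide; open, the fingers measure 119 mm over their backs; the gripper's body (75 mm by 180 mm) begins 59 mm behind the grasp point.
Start: joints at [1.028, 0.491, 1.559, -0, 1.092, -0.106], TCP at [264.389, 566.346, 191.561] pointing down, gripper open.
Joint ranges: [-3.1, 3.1], [-0.84, 2.19], [0.05, 2.79], [-1.13, 4.28], [0.06, 2.93], [-2.69, 2.69]. Speed limits (rad/s): [2.22, 2.22, 2.79, 3.14, 3.14, 3.14].

### API

Orientations are given as [roll, pitch, yaw] about the fixed x, y, z axes, in that order (R = Rz(yaw) Ry(pitch) Rx(roll)).
In Python, from cell import state, read_camera, job_done gives the robot as it stands.
- The arm moves only by the tool carry_out, never from a script. Its argument "moves" is a list of rows, each an object with "slide": the shift along the tool's x, y, z as a fraction of full scale, a list of three; "spin": the turn about the tool's z as a fraction of full scale. A call has 1 to 12 rows; each row shifts and turns the commanded pose from where the row before left it, along the tool's axes as they then stand; what a row does not reach is not made up. Full scale, the value 1, is 0.4 m for a shift and 30 degrees for a turn. A row lasts 1/12 s, in which the tool goes at most 41.7 mm and 7.16 degrees, less where a joint would pass 70% of its speed; a pose out of reach is approached as far as the arm can. A call with a number of a shift or a turn outside -1 to 1 is refused whole. A call with a gripper value outside its range is refused whole. "hand" is the closure, from 0 (fully open) to 1 (shut), set as the call begins (left out, the last holds). The fingers move at their own pace and stop on an object; the grip force is fixed at half the most. Time passes only in rows, so rows that do not move let the fingers close. It gives the time, the measured TCP pose, the force, the opening and the grip force at its end, in the units of the state.
- state(): the state, without advancing time (a new reading comes with each control period).
- read_camera(name): name is "side" or "top" or "wrist"; returns a dict with "color" (480x640x3 uint8, red, green, blue), "K" (3x3 intrinsics, pixels), "k1" (the pictures are not rectified: a ray, as slopes to the right and down, at radius r is drawn at 1 + k1 r^2 times it, then the intrinsics apply), "R" (3x3) and "t" (3): a world point X has camera coordinates R X + t. Camera axes: x right, y down, z forward; pixel columns grow to the right and rows downward; lengths in mm; the calibration is good to about 2 mm. A picture is of the moment at which its call begins. There is no depth.
- job_done(): hands the job in; it is judged then, once.
The state is a dict: "t": time; "joints": joint angles; "qvel": joint speeds; "tau": joint torques, N m; "eef_pos": TCP position; "tcp_rot": TCP orientation; "ft_force": force on the tool from outside, world axes, zero at the start; "moment": the same for the moment, N m; "opening": opening from 0.0 (shut) to 1.0 (fully open); "grip_force": force on a finger pad.
Only numpy, scipy, OpenCV 4.12 (cv2) and the standard library are available. Lean on these libraries where they do the work, as an engineer would, in place of code of your own. Each camera call takes 0.05 s, during which the arm holds its last target. There are 200 camera calls.

### The job

The chisel was put away the wrong way round: its handle is in the wide pocket of one wooden block and its bare blade sticks out. Draw it out by the blade, lay it flat on the bench and let go, take it again by the handle, and slide it blade first, fully home, into the narrow slot of the other wooden block, the blade guard. Move the tape measure that stands in front of the slot out of the way and leave it standing on the bench; leave the sanding block, the roll of tape and the jar where they are.

Things in the scene. Friction and masses are not known exactly. Their poses are not given: they have to be found in the camera images.
- chisel: Bench chisel, 202 mm long, about 130 g: wooden handle, bright flat blade. Origin: where blade and handle meet, at the underside; +y runs along the handle, -y along the blade, z up as it lies flat. Centre of mass at y = +39 mm. At the start the handle lies on the floor of the stow block's pocket and only the blade (about 100 mm) sticks out, pointing to the block's -x.
- chisel_tip (a point): Middle of the chisel's cutting end, (0, -101, 8) mm in the chisel's frame. Blade: y = -101 to 0, 16 mm wide, 10 mm thick, z = 3 to 13 mm; when the chisel lies on its handle the tip rises 3 to 4 mm more. A ferrule 19 mm across spans y = -5 to +7.
- chisel_handle (a point): Middle of the chisel's handle, (0, +52, 15) mm in the chisel's frame. Handle: y = +2 to +101 mm, up to 26 mm wide and 30 mm high, a little tapered, with flats on which it lies still.
- stow_block: Fixed pale wooden block, 116 mm long (x), 70 mm wide (y), 52 mm high, with a roofed pocket open only at its -x end. Origin: centre of its underside. Pocket: 38 mm wide, z = 8 (floor) to 44 mm, 108 mm deep. The chisel leaves it only along the block's -x, by about 105 mm.
- stow_mouth (a point): Middle of the pocket's mouth, (-58, 0, 26) mm in the stow block's frame.
- blade_guard: Fixed pale wooden block, 112 mm long (x), 70 mm wide (y), 40 mm high, with a low slot at bench level open at its -x end. Origin: centre of its underside. Slot: 22 mm wide, 22 mm high, the bench is its floor; end wall at x = +42 mm. Fully home, the chisel lies on the bench along the block's x axis, blade tip at the end wall, handle outside.
- guard_mouth (a point): Middle of the slot's mouth, (-56, 0, 11) mm in the blade guard's frame. Over the first 15 mm the mouth narrows like a funnel from 38 mm wide and 31 mm high to 22 by 22 mm.
- tape_measure: Yellow pocket tape measure standing upright in front of the slot's mouth, 250 g, 36 mm wide (x), 79 mm long (y), 66 mm high. Origin: centre of its underside, z up. Its case, to be gripped across x, spans x = -17 to +17, y = -27 to +39 mm and is 62 mm high.
- sanding_block: Cork sanding block, a bystander, 61 mm (x) by 100 mm (y), 29 mm high. Origin: centre of its underside.
- electrical_tape: Black roll of tape lying flat, a bystander, 68 mm across, 19 mm high. Origin: centre of its underside.
- nail_jar: Closed jar with a black lid, a bystander, 62 mm across, 75 mm high. Origin: centre of its underside.
- clamp_box: Fixed wooden box full of clamps behind the work: its front is at x = 0.668 m, 105 mm high, y from -0.29 to +0.04 m. The free bench in front spans x = 0.39 to 0.62, y = -0.35 to +0.05 m.
- tool_case: Fixed open tool case left of the work: its near side wall stands at y = 0.064 m, from x = 0.48 m on, 123 mm high.

How it is judged:
By the outcome, as a careful person would: the job done as asked, in the order asked, and still so for the second after the job is handed in, with the robot touching nothing.
It also fails if it takes over 72 s, if anything falls off the work surface, if the arm or the gripper's body presses on something with over 40 N, if the wrist force passes 120 N, or if a joint passes its speed limit or range.

## Working session

There is one attempt and no reset: what is moved stays moved. The work goes in short steps, Python scripts to look and compute and a tool call to move; the robot and the scene stay as the last step left them, time stands still between calls to the robot, and variables do not carry over. Pictures are saved under pics/ and viewed, at most 12 in all, crops included, and the job is handed in when it is done.

Besides the shell and the picture viewer there is one more tool, called after "Emit:" as name(argument=value, ...), one argument or row to a line, values as JSON. carry_out: Moves the arm, as the interface text tells. Shift numbers are shares of 0.4 m and turn numbers shares of 30 degrees, none past 1 either way. Its arguments: {"type":"object","properties":{"moves":{"type":"array"},"hand":{"type":"number"}},"required":["moves"]}

```bash
mkdir -p pics; ls; cat > h.py <<'E'
import numpy as np,cv2
from cell import state,read_camera
def ray(c,u,v):
    K,k=c["K"],c["k1"]
    d=np.array([(u-K[0][2])/K[0][0],(v-K[1][2])/K[1][1]]);s=d.copy()
    for _ in range(20): s=d/(1+k*(s@s))
    R=np.array(c["R"]);t=np.array(c["t"])
    return -R.T@t, R.T@np.array([s[0],s[1],1])
def onz(c,u,v,z):
    o,d=ray(c,u,v);return o+d*(z-o[2])/d[2]
def proj(c,X):
    p=np.array(c["R"])@np.array(X,float)+np.array(c["t"]);s=p[:2]/p[2];s=s*(1+c["k1"]*(s@s))
    K=c["K"];return np.array([K[0][0]*s[0]+K[0][2],K[1][1]*s[1]+K[1][2]])
def save(c,n): cv2.imwrite("pics/"+n,c["color"][:,:,::-1])
E
python3 - <<'E'
from h import *
import pickle
for n in("top","side"):
    c=read_camera(n);save(c,n+"0.png");pickle.dump(c,open(n+"0.pkl","wb"));print(n,np.round(-np.array(c["R"]).T@np.array(c["t"])),c["K"][0],c["k1"])
print(state())
E
```

```text
pics
top [ 333. -133. 1293.] [554.72285033   0.         324.7227963 ] -0.028870435464344073
side [ 642. -928.  757.] [450.04424348   0.         322.71598948] -0.10895098412478801
{'t': 0.1, 'joints': array([ 1.02840190e+00,  4.91514735e-01,  1.55939028e+00, -3.60632960e-05,
        1.09173119e+00, -1.05606293e-01]), 'qvel': array([ 1.67565211e-03, -8.19449133e-04, -2.39026622e-03,  1.01491251e-03,
       -8.34416084e-04,  9.54848393e-05]), 'tau': array([ 1.16191775e-03, -6.13621473e+01, -2.58609760e+01,  6.92876684e-02,
        4.69959551e-02, -6.89618969e-05]), 'eef_pos': array([264.25700939, 566.11155599, 191.00999392]), 'tcp_rot': array([-3.14055155e+00, -7.81927233e-05,  2.70482112e+00]), 'ft_force': array([ 0.05591589,  0.41450386, -0.1202762 ]), 'moment': array([ 0.0015794 ,  0.01653619, -0.03602045]), 'grip_force': 0.0, 'opening': 0.9966268457412173}
```

View pics/top0.png

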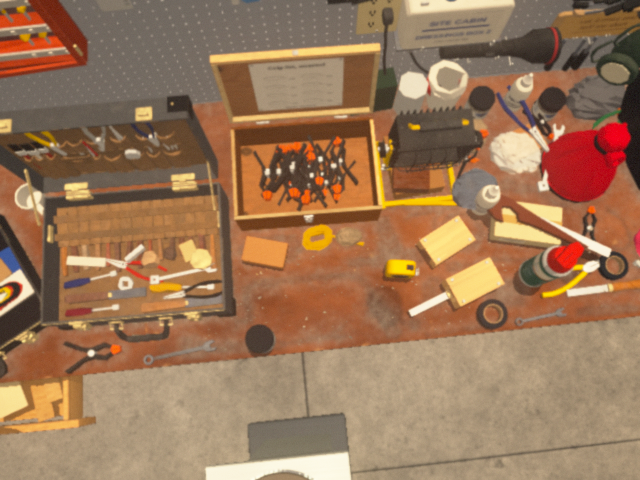

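View pics/side0.png

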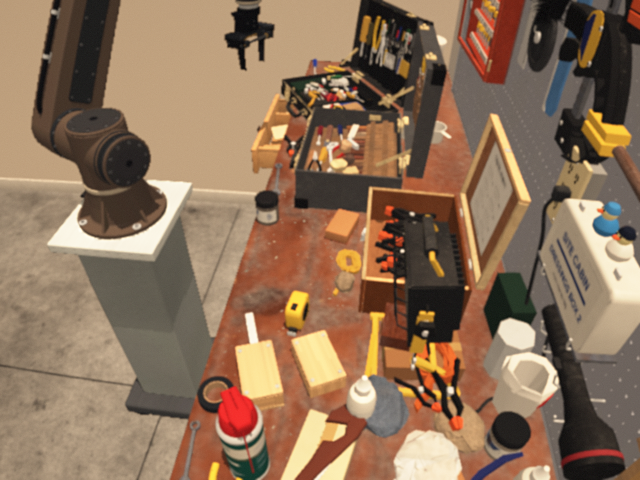

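The top view shows the stow block at about (475,283) with the blade running to (411,312). The guard is at (447,241), its mouth facing lower-left, with the yellow tape measure in front at (401,269). The sanding block is at (265,252), the jar at (260,339) and the tape roll at (491,313). Next I'll measure these.

```bash
python3 - <<'E'
from h import *
import pickle
c=pickle.load(open("top0.pkl","rb"));im=c["color"]
hsv=cv2.cvtColor(im,cv2.COLOR_RGB2HSV)
def blobs(m,box,zs,name,amin=60):
    x0,y0,x1,y1=box;mm=np.zeros_like(m);mm[y0:y1,x0:x1]=m[y0:y1,x0:x1]
    n,l,st,ce=cv2.connectedComponentsWithStats(mm)
    for i in range(1,n):
        if st[i,4]<amin: continue
        cs,_=cv2.findContours((l==i).astype(np.uint8),0,1);k=max(cs,key=cv2.contourArea).reshape(-1,2)
        P=np.array([onz(c,u,v,zs)[:2] for u,v in k],np.float32)
        r=cv2.minAreaRect(P);print(name,st[i],np.round(r[0]),np.round(r[1]),round(r[2],1),np.round(cv2.boxPoints(r)).tolist())
print("hsv",[(p,hsv[p[1],p[0]].tolist()) for p in[(475,283),(447,241),(430,303),(400,268),(390,300),(265,252)]])
wood=cv2.inRange(hsv,(14,50,170),(28,150,255))
blobs(wood,(410,210,510,315),52,"stow52");blobs(wood,(410,210,510,315),40,"guard40")
yel=cv2.inRange(hsv,(20,170,120),(32,255,255));blobs(yel,(375,250,425,290),62,"tape62")
bl=cv2.inRange(hsv,(0,0,190),(180,45,255));blobs(bl,(400,285,460,325),22,"blade",20)
cv2.imwrite("pics/topz.png",cv2.resize(im[200:340,370:520,::-1],None,fx=4,fy=4,interpolation=2))
E
```

```text
hsv [((475, 283), [23, 129, 253]), ((447, 241), [23, 123, 254]), ((430, 303), [21, 28, 251]), ((400, 268), [27, 255, 254]), ((390, 300), [11, 156, 136]), ((265, 252), [14, 176, 235])]
stow52 [ 420  215   56   50 1466] [ 593. -437.] [ 73. 115.] 26.6 [[535.0, -402.0], [586.0, -505.0], [651.0, -472.0], [600.0, -369.0]]
stow52 [493 221  17  18 260] [ 605. -566.] [37. 38.] 78.7 [[583.0, -580.0], [620.0, -588.0], [628.0, -551.0], [590.0, -544.0]]
stow52 [ 415  257   90   58 1743] [ 474. -441.] [ 75. 216.] 20.3 [[401.0, -352.0], [476.0, -555.0], [546.0, -529.0], [472.0, -326.0]]
guard40 [ 420  215   56   50 1466] [ 596. -440.] [ 74. 116.] 26.6 [[537.0, -404.0], [589.0, -508.0], [655.0, -475.0], [603.0, -371.0]]
guard40 [493 221  17  18 260] [ 608. -570.] [38. 39.] 78.7 [[585.0, -585.0], [623.0, -592.0], [630.0, -555.0], [592.0, -548.0]]
guard40 [ 415  257   90   58 1743] [ 475. -444.] [ 76. 218.] 20.3 [[402.0, -354.0], [477.0, -559.0], [549.0, -533.0], [473.0, -328.0]]
tape62 [386 260  30  17 405] [ 538. -321.] [66. 37.] 84.0 [[516.0, -352.0], [552.0, -356.0], [559.0, -290.0], [523.0, -286.0]]
blade [410 293  37  22 230] [ 455. -379.] [12. 92.] 20.2 [[433.0, -338.0], [465.0, -424.0], [476.0, -420.0], [444.0, -334.0]]
```

View pics/topz.png

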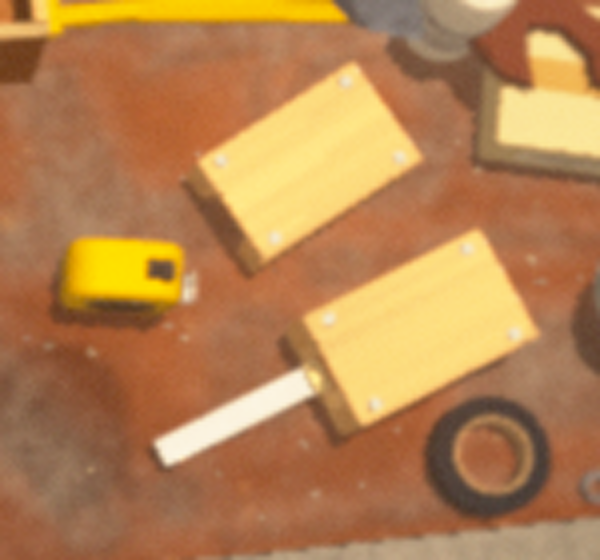

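The zoom confirms the mask results:

| Item | Position | Direction |
|---|---|---|
| Guard centre | (596,-440) | axis about -63.4° |
| Tape case centre | (538,-321) | yaw about -6° |
| Blade tip | near (438,-336) | axis about 110° |

I'll move the tape measure first.

Emit:
carry_out(
  moves=[
    {"slide": [0,0,0],"spin": 0.215},
    {"slide": [0,0,0],"spin": 0.215},
    {"slide": [0,0,0],"spin": 0.215},
    {"slide": [0,0,0],"spin": 0.215},
    {"slide": [0,0,0],"spin": 0.215},
    {"slide": [0,0,0],"spin": 0.215},
    {"slide": [0,0,0],"spin": 0.215},
    {"slide": [0,0,0],"spin": 0.215},
    {"slide": [0,0,0],"spin": 0.215},
    {"slide": [0,0,0],"spin": 0.215},
    {"slide": [0,0,0],"spin": 0.215},
  ],
  hand=0,
)

```text
t: 1.02
eef_pos: [264.3, 566.2, 191.2]
tcp_rot: [-3.141, 0.001, 1.461]
ft_force: [0.4, -0.0, 0.2]
opening: 1.004
grip_force: 0.0
```

Emit:
carry_out(
  moves=[
    {"slide": [-0.089,0.038,0],"spin": 0},
    {"slide": [-0.089,0.038,0],"spin": 0},
    {"slide": [-0.089,0.038,0],"spin": 0},
    {"slide": [-0.089,0.038,0],"spin": 0},
    {"slide": [-0.089,0.038,0],"spin": 0},
    {"slide": [-0.089,0.038,0],"spin": 0},
    {"slide": [-0.089,0.038,0],"spin": 0},
    {"slide": [-0.089,0.038,0],"spin": 0},
    {"slide": [-0.089,0.038,0],"spin": 0},
    {"slide": [-0.089,0.038,0],"spin": 0},
    {"slide": [-0.089,0.038,0],"spin": 0},
    {"slide": [-0.089,0.038,0],"spin": 0},
  ],
)

```text
t: 2.02
eef_pos: [401.3, 120.6, 191.6]
tcp_rot: [3.142, -0.0, 1.467]
ft_force: [0.7, 0.1, 0.3]
opening: 1.0
grip_force: 0.0
```

Emit:
carry_out(
  moves=[
    {"slide": [-0.089,0.038,0],"spin": 0},
    {"slide": [-0.089,0.038,0],"spin": 0},
    {"slide": [-0.089,0.038,0],"spin": 0},
    {"slide": [-0.089,0.038,0],"spin": 0},
    {"slide": [-0.089,0.038,0],"spin": 0},
    {"slide": [-0.089,0.038,0],"spin": 0},
    {"slide": [-0.089,0.038,0],"spin": 0},
    {"slide": [-0.089,0.038,0],"spin": 0},
    {"slide": [-0.089,0.038,0],"spin": 0},
    {"slide": [-0.089,0.038,0],"spin": 0},
    {"slide": [-0.089,0.038,0],"spin": 0},
    {"slide": [0,0,0],"spin": 0},
  ],
)

```text
t: 3.02
eef_pos: [527.9, -290.1, 190.6]
tcp_rot: [3.141, 0.001, 1.463]
ft_force: [0.0, 0.7, -0.7]
opening: 1.0
grip_force: 0.0
```

```bash
python3 - <<'E'
from h import *
import pickle
c=read_camera("wrist");save(c,"w1.png");pickle.dump(c,open("w1.pkl","wb"));s=state();print(s["t"],s["eef_pos"],s["tcp_rot"],s["joints"],proj(c,[538,-321,62]),proj(c,[571,-390,11]))
E
```

```text
3.0667 [ 526.92000562 -287.15886124  190.39030368] [-3.14084874e+00 -3.27458677e-04  1.46338836e+00] [-6.08982365e-01  4.56829404e-01  1.62312190e+00 -8.07653421e-05
  1.06245108e+00 -5.01535180e-01] [334.37122988 253.83512839] [365.38542638 291.05398565]
```

View pics/w1.png

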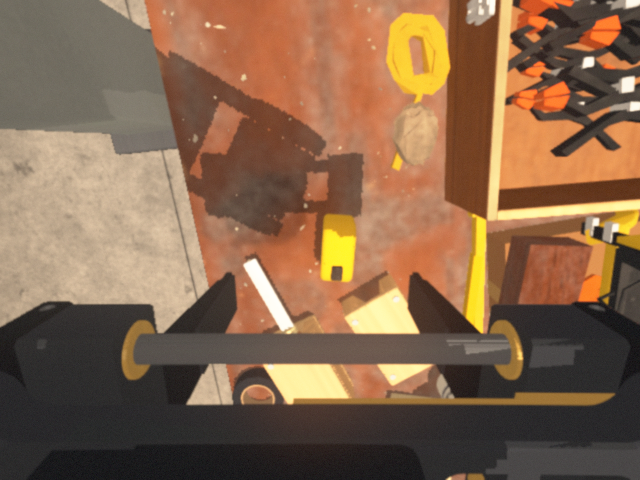

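The wrist view shows the tape measure at about (338,248), the blade from (249,260) to (290,328), and the guard mouth edge from (341,297) to (388,276). I'll cross-check these positions from this view.

```bash
python3 - <<'E'
from h import *
import pickle
c=pickle.load(open("w1.pkl","rb"));t=pickle.load(open("top0.pkl","rb"));hsv=cv2.cvtColor(c["color"],cv2.COLOR_RGB2HSV)
print("cam",-np.array(c["R"]).T@c["t"])
def rect(m,box,z):
    x0,y0,x1,y1=box;mm=np.zeros_like(m);mm[y0:y1,x0:x1]=m[y0:y1,x0:x1]
    k=max(cv2.findContours(mm,0,1)[0],key=cv2.contourArea).reshape(-1,2)
    r=cv2.minAreaRect(np.array([onz(c,u,v,z)[:2] for u,v in k],np.float32));print(np.round(cv2.boxPoints(r)).tolist(),np.round(r[0]),r[1],r[2])
rect(cv2.inRange(hsv,(20,170,200),(32,255,255)),(310,200,370,290),60)
rect(cv2.inRange(hsv,(0,0,190),(180,60,255)),(235,245,300,335),20)
for n,p,z in[("guardL",(341,297),31),("g mouth topL",(345,318),40),("topR",(388,290),40),("tip",(249,260),22),("mouthblade",(288,329),20)]: print(n,onz(c,*p,z))
# top-camera hand-read stow corners (z=52) and guard
f=lambda x,y,z:np.round(onz(t,370+x/4,200+y/4,z)[:2])
print("stow",[f(*p,52) for p in[(303,315),(358,425),(540,330),(480,230)]],"guard",[f(*p,40) for p in[(197,162),(258,262),(424,157),(356,62)]])
print("blade",f(158,452,22),f(308,380,20))
E
```

```text
cam [ 536.7112092  -210.64606504  384.47606962]
[[520.0, -349.0], [553.0, -354.0], [563.0, -290.0], [531.0, -285.0]] [ 542. -319.] (64.55670928955078, 33.331783294677734) 80.59200286865234
[[431.0, -336.0], [464.0, -428.0], [479.0, -422.0], [447.0, -330.0]] [ 455. -379.] (16.707590103149414, 97.4627456665039) 19.47539520263672
guardL [ 540.61056303 -384.83064851   31.        ]
g mouth topL [ 542.64288119 -407.2210565    40.        ]
topR [ 593.57478999 -377.51551437   40.        ]
tip [ 440.2231136 -331.4995785   22.       ]
mouthblade [ 472.11654229 -426.05268892   20.        ]
stow [array([ 504., -421.]), array([ 439., -442.]), array([ 482., -553.]), array([ 542., -529.])] guard [array([ 601., -376.]), array([ 539., -403.]), array([ 590., -508.]), array([ 651., -477.])]
blade [ 438. -334.] [ 471. -426.]
```

Emit:
carry_out(
  moves=[
    {"slide": [-0.079,0.041,0],"spin": 0},
    {"slide": [0,0,0.07],"spin": 0.05},
    {"slide": [0,0,0.07],"spin": 0},
    {"slide": [0,0,0.07],"spin": 0},
    {"slide": [0,0,0.07],"spin": 0},
    {"slide": [0,0,0.07],"spin": 0},
    {"slide": [0,0,0.075],"spin": 0},
    {"slide": [0,0,0],"spin": 0},
    {"slide": [0,0,0],"spin": 0},
  ],
)

```text
t: 3.82
eef_pos: [539.3, -316.3, 20.9]
tcp_rot: [-3.139, -0.002, 1.441]
ft_force: [0.4, -0.3, 1.1]
opening: 1.0
grip_force: 0.0
```

Emit:
carry_out(
  moves=[
    {"slide": [0,0,0],"spin": 0},
    {"slide": [0,0,0],"spin": 0},
    {"slide": [0,0,0],"spin": 0},
    {"slide": [0,0,0],"spin": 0},
    {"slide": [0,0,0],"spin": 0},
    {"slide": [0,0,0],"spin": 0},
    {"slide": [0,0,0],"spin": 0},
    {"slide": [0,0,0],"spin": 0},
    {"slide": [0,0,0],"spin": 0},
  ],
  hand=1,
)

```text
t: 4.57
eef_pos: [539.9, -317.5, 21.5]
tcp_rot: [3.142, -0.0, 1.44]
ft_force: [1.0, -0.1, 0.5]
opening: 0.427
grip_force: 0.0
```

Emit:
carry_out(
  moves=[
    {"slide": [0,0,0],"spin": 0},
    {"slide": [0,0,0],"spin": 0},
    {"slide": [0,0,0],"spin": 0},
    {"slide": [0,0,0],"spin": 0},
    {"slide": [0,0,-0.04],"spin": 0},
    {"slide": [0,0,-0.04],"spin": 0},
  ],
)

```text
t: 5.07
eef_pos: [539.2, -317.0, 52.8]
tcp_rot: [-3.139, -0.001, 1.44]
ft_force: [0.7, -0.1, -1.8]
opening: 0.354
grip_force: 29.5
```

Emit:
carry_out(
  moves=[
    {"slide": [0.03,-0.003,0],"spin": 0},
    {"slide": [0.06,-0.006,0],"spin": 0},
    {"slide": [0.07,-0.008,0],"spin": 0},
    {"slide": [0.07,-0.008,0],"spin": 0},
    {"slide": [0.07,-0.008,0],"spin": 0},
    {"slide": [0.07,-0.008,0],"spin": 0},
    {"slide": [0.07,-0.008,0],"spin": 0},
    {"slide": [0.06,-0.006,0],"spin": 0},
    {"slide": [0.04,-0.003,0],"spin": 0},
    {"slide": [0,0,0],"spin": 0},
  ],
)

```text
t: 5.9
eef_pos: [544.1, -96.8, 52.8]
tcp_rot: [-3.14, -0.001, 1.443]
ft_force: [0.9, 0.1, -1.7]
opening: 0.351
grip_force: 29.5
```

Emit:
carry_out(
  moves=[
    {"slide": [0,0,0.03],"spin": 0},
    {"slide": [0,0,0.025],"spin": 0},
    {"slide": [0,0,0.015],"spin": 0},
    {"slide": [0,0,0.008],"spin": 0},
    {"slide": [0,0,0],"spin": 0},
  ],
)

```text
t: 6.32
eef_pos: [544.7, -100.6, 21.6]
tcp_rot: [-3.141, -0.0, 1.44]
ft_force: [-0.3, -0.3, -2.2]
opening: 0.352
grip_force: 29.6
```

Emit:
carry_out(
  moves=[
    {"slide": [0,0,0],"spin": 0},
    {"slide": [0,0,0],"spin": 0},
    {"slide": [0,0,0],"spin": 0},
    {"slide": [0,0,0],"spin": 0},
    {"slide": [0,0,0],"spin": 0},
    {"slide": [0,0,0],"spin": 0},
    {"slide": [0,0,0],"spin": 0},
    {"slide": [0,0,-0.06],"spin": 0},
    {"slide": [0,0,-0.1],"spin": 0},
    {"slide": [0,0,-0.1],"spin": 0},
  ],
  hand=0,
)

```text
t: 7.15
eef_pos: [544.2, -100.1, 126.8]
tcp_rot: [-3.139, -0.001, 1.44]
ft_force: [0.9, 0.5, 0.2]
opening: 0.978
grip_force: 0.0
```

Emit:
carry_out(
  moves=[
    {"slide": [0,0,0],"spin": -0.225},
    {"slide": [0,0,0],"spin": -0.225},
    {"slide": [0,0,0],"spin": -0.225},
    {"slide": [0,0,0],"spin": -0.225},
    {"slide": [-0.081,-0.055,0],"spin": 0},
    {"slide": [-0.081,-0.055,0],"spin": 0},
    {"slide": [-0.081,-0.055,0],"spin": 0},
    {"slide": [-0.081,-0.055,0],"spin": 0},
    {"slide": [-0.081,-0.055,0],"spin": 0},
    {"slide": [-0.081,-0.055,0],"spin": 0},
    {"slide": [-0.081,-0.055,0],"spin": 0},
    {"slide": [-0.081,-0.055,0],"spin": 0},
  ],
)

```text
t: 8.15
eef_pos: [464.8, -405.3, 126.4]
tcp_rot: [3.141, -0.0, 1.911]
ft_force: [-0.5, -0.5, -0.5]
opening: 0.996
grip_force: 0.0
```

Emit:
carry_out(
  moves=[
    {"slide": [0,0,0],"spin": 0},
    {"slide": [0,0,0],"spin": 0},
    {"slide": [0,0,0],"spin": 0},
  ],
)

```text
t: 8.4
eef_pos: [465.5, -403.0, 126.1]
tcp_rot: [-3.142, -0.001, 1.911]
ft_force: [0.5, 0.2, 0.1]
opening: 0.999
grip_force: 0.0
```

```bash
python3 - <<'E'
from h import *
c=read_camera("top");save(c,"t2.png")
cv2.imwrite("pics/t2z.png",cv2.resize(c["color"][200:360,230:530,::-1],None,fx=2.6,fy=2.6))
E
```

```text
(no output)
```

View pics/t2z.png

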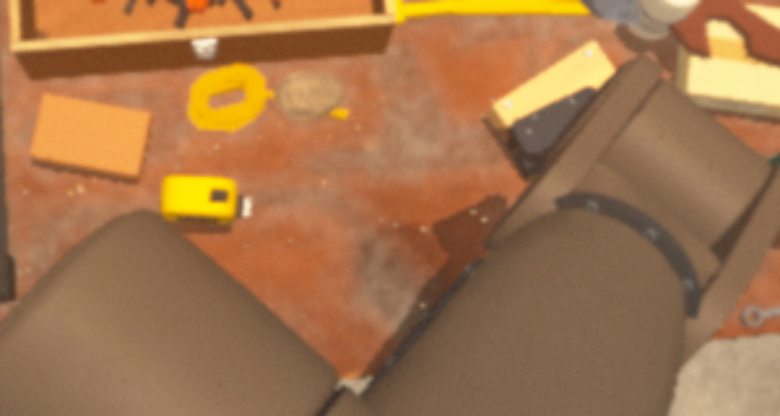

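The tape measure stands clear, at about (200,198) in the crop, and the other items haven't moved. Now down onto the blade.

Emit:
carry_out(
  moves=[
    {"slide": [0,0,0.06],"spin": 0},
    {"slide": [0,0,0.07],"spin": 0},
    {"slide": [0,0,0.07],"spin": 0},
    {"slide": [0,0,0.05],"spin": 0},
    {"slide": [0,0,0.03],"spin": 0},
    {"slide": [0,0,0.02],"spin": 0},
    {"slide": [0,0,0],"spin": 0},
    {"slide": [0,0,0],"spin": 0},
  ],
)

```text
t: 9.12
eef_pos: [466.2, -403.3, 7.0]
tcp_rot: [3.141, 0.001, 1.912]
ft_force: [-0.7, -0.1, -0.3]
opening: 0.999
grip_force: 0.0
```

Emit:
carry_out(
  moves=[
    {"slide": [0,0,0],"spin": 0},
    {"slide": [0,0,0],"spin": 0},
    {"slide": [0,0,0],"spin": 0},
    {"slide": [0,0,0],"spin": 0},
    {"slide": [0,0,0],"spin": 0},
    {"slide": [0,0,0],"spin": 0},
    {"slide": [0,0,0],"spin": 0},
    {"slide": [0,0,0],"spin": 0},
    {"slide": [0,0,0],"spin": 0},
    {"slide": [0,0,0],"spin": 0},
    {"slide": [0,0,0],"spin": 0},
    {"slide": [0,0,0],"spin": 0},
  ],
  hand=1,
)

```text
t: 10.12
eef_pos: [465.7, -403.5, 6.3]
tcp_rot: [3.142, -0.0, 1.912]
ft_force: [-0.1, 0.4, 0.5]
opening: 0.215
grip_force: 0.0
```

Emit:
carry_out(
  moves=[
    {"slide": [0,0,0],"spin": 0},
    {"slide": [0,0,0],"spin": 0},
    {"slide": [0,0,0],"spin": 0},
    {"slide": [0,0,0],"spin": 0},
  ],
)

```text
t: 10.45
eef_pos: [465.7, -403.4, 6.3]
tcp_rot: [3.142, -0.0, 1.912]
ft_force: [-0.3, 0.6, 0.3]
opening: 0.007
grip_force: 0.0
```

The fingers closed on nothing, so I'll look.

```bash
python3 - <<'E'
from h import *
import pickle
c=read_camera("wrist");d=read_camera("side");pickle.dump((c,d),open("m.pkl","wb"))
a=c["color"];b=cv2.resize(d["color"][290:430,200:370],None,fx=3.43,fy=3.43)
out=np.hstack([cv2.resize(a,(400,480))[:,:],cv2.resize(b,(400,480))]);cv2.imwrite("pics/m.png",out[:,:,::-1])
print(proj(d,[465.7,-403.4,6.3]),state()["eef_pos"],proj(c,[465.7,-403.4,6.3]))
E
```

```text
[254.5251093  344.35465206] [ 465.68447424 -403.45665542    6.27592794] [321.12554128 274.85000571]
```

View pics/m.png

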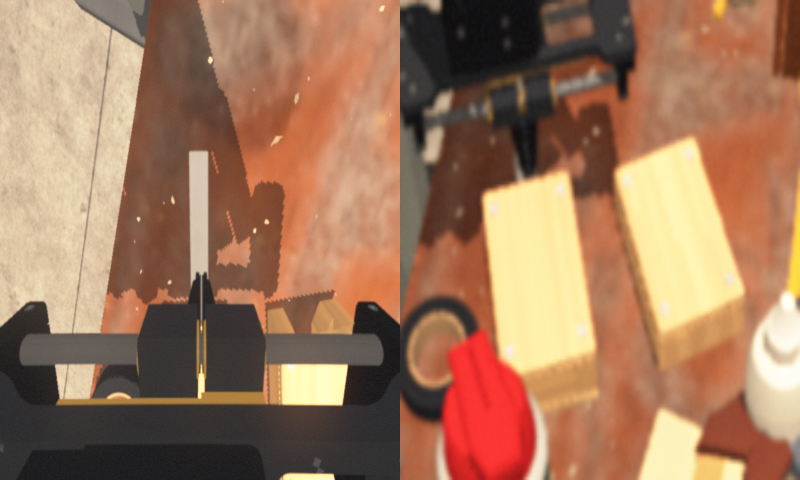

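```bash
python3 - <<'E'
from h import *
import pickle
c,d=pickle.load(open("m.pkl","rb"))
o,_=ray(c,320,240);print("cam",o)
for z in(8,16,22):
  print(z,"tipL,R",onz(c,190*1.6,152,z),onz(c,208*1.6,152,z),"near L,R",onz(c,190*1.6,270,z),onz(c,209*1.6,270,z))
print("front of pads expected at",[proj(c,[465.7-.334*k,-403.4+.943*k,z]) for k in(0,10) for z in(6,25)])
cv2.imwrite("pics/mz.png",cv2.resize(c["color"][130:440,220:430,::-1],None,fx=1.9,fy=1.9,interpolation=2))
E
```

```text
cam [ 439.49755376 -328.39192415  200.25102434]
8 tipL,R [ 432.14307202 -336.9229641     8.        ] [ 447.18173203 -331.59696759    8.        ] near L,R [ 454.50577823 -403.23224711    8.        ] [ 472.07856094 -397.01291444    8.        ]
16 tipL,R [ 432.44910865 -336.56796823   16.        ] [ 446.86197599 -331.46359848   16.        ] near L,R [ 453.88125206 -400.11797198   16.        ] [ 470.72279153 -394.15743981   16.        ]
22 tipL,R [ 432.67863611 -336.30172133   22.        ] [ 446.62215896 -331.36357165   22.        ] near L,R [ 453.41285744 -397.78226563   22.        ] [ 469.70596447 -392.01583384   22.        ]
front of pads expected at [array([321.12627176, 274.66619514]), array([321.07563282, 287.40592365]), array([321.11604392, 259.49858555]), array([321.06368908, 270.95198535])]
```

View pics/mz.png

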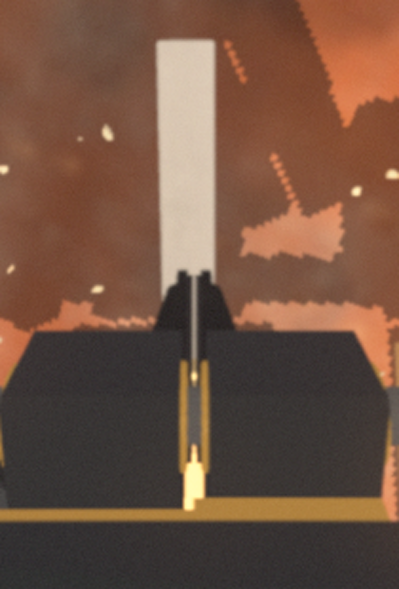

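```bash
python3 - <<'E'
from h import *
import pickle
c,d=pickle.load(open("m.pkl","rb"))
for z in(6,15,25,35): print(z,proj(d,[465.7,-403.4,z]))
print("block edge above",[proj(d,[x,y,52]) for x,y in((439,-442),(471,-431),(504,-421))],"blade tip",proj(d,[439,-334,20]),"blade at 25",proj(d,[463,-400,20]))
cv2.imwrite("pics/sz.png",cv2.resize(d["color"][285:375,195:310,::-1],None,fx=6,fy=6,interpolation=2))
E
```

```text
6 [254.53819424 344.44264223]
15 [254.14326794 341.78474238]
25 [253.69862255 338.78676656]
35 [253.24771949 335.74067865]
block edge above [array([234.42543274, 345.27775244]), array([252.19282528, 342.22985647]), array([270.20941324, 339.65362752])] blade tip [248.27454273 312.42492146] blade at 25 [252.94676283 338.78690238]
```

View pics/sz.png

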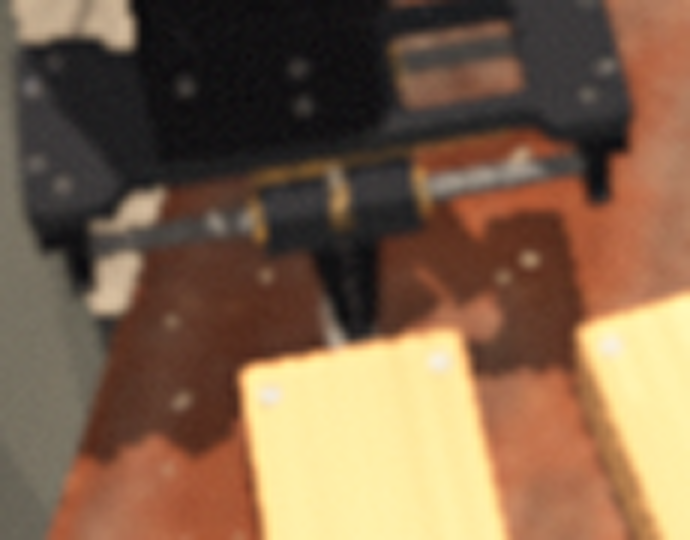

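The side view shows the shut fingertips at or above blade height, though the block edge hides the contact. I'll open, go down in small force-checked steps and try again.

Emit:
carry_out(
  moves=[
    {"slide": [0,0,0],"spin": 0},
    {"slide": [0,0,0],"spin": 0},
    {"slide": [0,0,0],"spin": 0},
    {"slide": [0,0,0],"spin": 0},
    {"slide": [0,0,0],"spin": 0},
    {"slide": [0,0,0],"spin": 0},
    {"slide": [0,0,0],"spin": 0},
    {"slide": [0,0,0],"spin": 0},
    {"slide": [0,0,0.005],"spin": 0},
    {"slide": [0,0,0.005],"spin": 0},
    {"slide": [0,0,0],"spin": 0},
  ],
  hand=0.4,
)

```text
t: 11.47
eef_pos: [465.5, -403.3, 1.8]
tcp_rot: [-3.141, -0.001, 1.912]
ft_force: [-0.3, 0.0, -1.2]
opening: 0.595
grip_force: 0.0
```

Emit:
carry_out(
  moves=[
    {"slide": [0,0,0.004],"spin": 0},
    {"slide": [0,0,0],"spin": 0},
    {"slide": [0,0,0],"spin": 0},
  ],
)

```text
t: 11.72
eef_pos: [465.7, -403.4, 0.6]
tcp_rot: [-3.142, -0.0, 1.912]
ft_force: [0.2, 0.2, -0.4]
opening: 0.602
grip_force: 0.0
```

Emit:
carry_out(
  moves=[
    {"slide": [0,0,0],"spin": 0},
    {"slide": [0,0,0],"spin": 0},
    {"slide": [0,0,0],"spin": 0},
    {"slide": [0,0,0],"spin": 0},
    {"slide": [0,0,0],"spin": 0},
    {"slide": [0,0,0],"spin": 0},
    {"slide": [0,0,0],"spin": 0},
    {"slide": [0,0,0],"spin": 0},
    {"slide": [0,0,0],"spin": 0},
    {"slide": [0,0,0],"spin": 0},
  ],
  hand=1,
)

```text
t: 12.55
eef_pos: [465.7, -403.5, 0.7]
tcp_rot: [3.142, -0.0, 1.912]
ft_force: [0.7, 0.4, -1.0]
opening: 0.01
grip_force: 0.0
```

Emit:
carry_out(
  moves=[
    {"slide": [0,0,0],"spin": 0},
    {"slide": [0,0,0],"spin": 0},
    {"slide": [0,0,0],"spin": 0},
    {"slide": [0,0,0],"spin": 0},
    {"slide": [0,0,0],"spin": 0},
    {"slide": [0,0,0],"spin": 0},
    {"slide": [0,0,0.004],"spin": 0},
    {"slide": [0,0,0.004],"spin": 0},
    {"slide": [0,0,0],"spin": 0},
    {"slide": [0,0,0],"spin": 0},
  ],
  hand=0.4,
)

```text
t: 13.38
eef_pos: [465.6, -403.4, -2.7]
tcp_rot: [-3.142, -0.0, 1.912]
ft_force: [0.4, -0.4, 0.2]
opening: 0.593
grip_force: 0.0
```

Emit:
carry_out(
  moves=[
    {"slide": [0,0,0.005],"spin": 0},
    {"slide": [0,0,0],"spin": 0},
    {"slide": [0,0,0],"spin": 0},
  ],
)

```text
t: 13.63
eef_pos: [465.7, -403.4, -4.6]
tcp_rot: [-3.142, -0.0, 1.912]
ft_force: [-0.3, 0.5, -0.4]
opening: 0.599
grip_force: 0.0
```

There's no contact even at a reported z of -4.6, so the real fingertips sit higher than the TCP reading. I'll carry on down in small steps.

Emit:
carry_out(
  moves=[
    {"slide": [0,0,0.005],"spin": 0},
    {"slide": [0,0,0.005],"spin": 0},
    {"slide": [0,0,0],"spin": 0},
    {"slide": [0,0,0],"spin": 0},
  ],
)

```text
t: 13.97
eef_pos: [465.6, -403.4, -8.7]
tcp_rot: [-3.142, -0.0, 1.912]
ft_force: [-0.3, -0.3, 0.9]
opening: 0.595
grip_force: 0.0
```

Emit:
carry_out(
  moves=[
    {"slide": [0,0,0.005],"spin": 0},
    {"slide": [0,0,0],"spin": 0},
    {"slide": [0,0,0],"spin": 0},
  ],
)

```text
t: 14.22
eef_pos: [465.7, -403.4, -10.6]
tcp_rot: [-3.142, -0.0, 1.912]
ft_force: [-0.1, -0.5, 0.0]
opening: 0.601
grip_force: 0.0
```

Emit:
carry_out(
  moves=[
    {"slide": [0,0,0],"spin": 0},
    {"slide": [0,0,0],"spin": 0},
    {"slide": [0,0,0],"spin": 0},
    {"slide": [0,0,0],"spin": 0},
    {"slide": [0,0,0],"spin": 0},
    {"slide": [0,0,0],"spin": 0},
    {"slide": [0,0,0],"spin": 0},
    {"slide": [0,0,0],"spin": 0},
    {"slide": [0,0,0],"spin": 0},
    {"slide": [0,0,0],"spin": 0},
  ],
  hand=1,
)

```text
t: 15.05
eef_pos: [465.7, -403.4, -10.5]
tcp_rot: [3.142, -0.0, 1.912]
ft_force: [-1.3, 0.6, 0.8]
opening: 0.161
grip_force: 30.0
```

The blade is now held (15 mm opening, 30 N). The reading is about 20 mm low relative to the real tips. Drawing it out.

Emit:
carry_out(
  moves=[
    {"slide": [0.01,0,0],"spin": 0},
    {"slide": [0.02,0,0],"spin": 0},
    {"slide": [0.03,0,0],"spin": 0},
    {"slide": [0.03,0,0],"spin": 0},
    {"slide": [0.03,0,0],"spin": 0},
    {"slide": [0.03,0,0],"spin": 0},
    {"slide": [0,0,0],"spin": 0},
  ],
)

```text
t: 15.63
eef_pos: [444.5, -344.4, -10.6]
tcp_rot: [-3.141, -0.002, 1.912]
ft_force: [-0.2, 1.2, -0.3]
opening: 0.163
grip_force: 30.0
```

Emit:
carry_out(
  moves=[
    {"slide": [0.03,0,0],"spin": 0},
    {"slide": [0.03,0,0],"spin": 0},
    {"slide": [0.03,0,0],"spin": 0},
    {"slide": [0.03,0,0],"spin": 0},
    {"slide": [0.03,0,0],"spin": 0},
    {"slide": [0.02,0,0],"spin": 0},
    {"slide": [0,0,0],"spin": 0},
  ],
)

```text
t: 16.22
eef_pos: [422.2, -281.1, -10.5]
tcp_rot: [-3.141, -0.001, 1.912]
ft_force: [0.2, 0.4, -2.3]
opening: 0.164
grip_force: 30.0
```

Emit:
carry_out(
  moves=[
    {"slide": [0,0,-0.03],"spin": 0},
    {"slide": [0,0,-0.05],"spin": 0},
    {"slide": [0,0,-0.07],"spin": 0},
    {"slide": [0,0,-0.07],"spin": 0},
    {"slide": [0,0,-0.05],"spin": 0},
    {"slide": [0,0,-0.02],"spin": 0},
    {"slide": [0,0,0],"spin": 0.1},
    {"slide": [0,0,0],"spin": 0.18},
    {"slide": [0,0,0],"spin": 0.23},
    {"slide": [0,0,0],"spin": 0.23},
    {"slide": [0,0,0],"spin": 0.23},
    {"slide": [0,0,0],"spin": 0.23},
  ],
)

```text
t: 17.22
eef_pos: [422.8, -282.9, 104.7]
tcp_rot: [-3.141, -0.0, 1.277]
ft_force: [0.5, -0.3, -2.4]
opening: 0.16
grip_force: 30.0
```

Emit:
carry_out(
  moves=[
    {"slide": [0,0,0],"spin": 0.23},
    {"slide": [0,0,0],"spin": 0.23},
    {"slide": [0,0,0],"spin": 0.23},
    {"slide": [0,0,0],"spin": 0.23},
    {"slide": [0,0,0],"spin": 0.23},
    {"slide": [0,0,0],"spin": 0.23},
    {"slide": [0,0,0],"spin": 0.23},
    {"slide": [0,0,0],"spin": 0.23},
    {"slide": [0,0,0],"spin": 0.23},
    {"slide": [0,0,0],"spin": 0.23},
    {"slide": [0,0,0],"spin": 0.23},
    {"slide": [0,0,0],"spin": 0.23},
  ],
)

```text
t: 18.22
eef_pos: [422.9, -282.9, 104.7]
tcp_rot: [-3.141, 0.0, -0.168]
ft_force: [0.9, 0.8, -1.4]
opening: 0.164
grip_force: 30.0
```

Emit:
carry_out(
  moves=[
    {"slide": [0,0,0],"spin": 0.23},
    {"slide": [0,0,0],"spin": 0.23},
    {"slide": [0,0,0],"spin": 0.23},
    {"slide": [0,0,0],"spin": 0.23},
    {"slide": [0,0,0],"spin": 0.23},
    {"slide": [0,0,0],"spin": 0.15},
    {"slide": [0,0,0],"spin": 0.1},
    {"slide": [0,0,0],"spin": 0},
  ],
)

```text
t: 18.88
eef_pos: [422.9, -282.9, 104.8]
tcp_rot: [3.142, 0.001, -0.897]
ft_force: [-0.7, -0.1, -1.8]
opening: 0.162
grip_force: 30.0
```

```bash
python3 - <<'E'
from h import *
import pickle
d=read_camera("side");pickle.dump(d,open("s3.pkl","wb"));c=read_camera("wrist");pickle.dump(c,open("w3.pkl","wb"))
out=np.hstack([cv2.resize(c["color"],(400,300)),cv2.resize(d["color"][190:370,140:380],(400,300))]);cv2.imwrite("pics/l.png",out[:,:,::-1])
s=state();print(s["eef_pos"],s["tcp_rot"],s["joints"][5],s["opening"],s["moment"])
E
```

```text
[ 422.87140482 -282.90233466  104.9937588 ] [ 3.14156726e+00  4.87890532e-04 -8.93018774e-01] 1.7442088894854726 0.16546842217528537 [ 0.0061233   0.08284557 -0.00080204]
```

View pics/l.png

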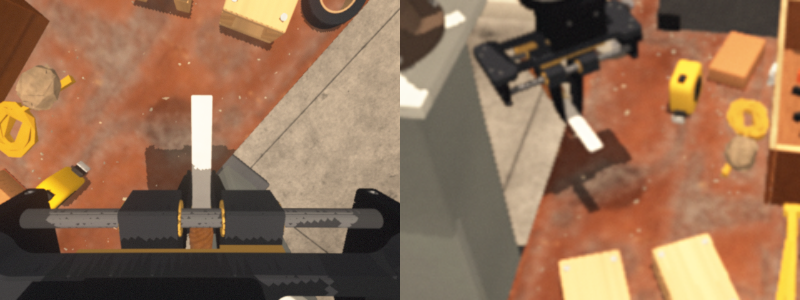

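The chisel is held straight, its tip at (201,96) in the left half and (587,150) in the right half. I'll triangulate the tip for droop.

```bash
python3 - <<'E'
from h import *
import pickle
c=pickle.load(open("w3.pkl","rb"));d=pickle.load(open("s3.pkl","rb"))
def tri(p,q):
    o1,a=ray(c,*p);o2,b=ray(d,*q);A=np.stack([a,-b],1);s=np.linalg.lstsq(A,o2-o1,rcond=None)[0]
    return o1+a*s[0],o2+b*s[1]
m=cv2.inRange(c["color"],(200,190,170),(255,255,255));m[:, :290]=0;m[:,350:]=0;m[:140]=0;m[290:]=0
ys,xs=np.nonzero(m);print(ys.min(),xs[ys<ys.min()+4].mean())
print(tri((xs[ys<ys.min()+4].mean(),ys.min()),(254,279)))
# width of blade vs row -> depth (16 mm)
for v in(158,175,190,205,220,235,250): 
    r=c["color"][v,270:370].astype(int);w=np.nonzero((r.min(1)>110))[0];print(v,w.min()+270 if len(w) else 0,w.max()+270 if len(w) else 0)
print(c["K"][0][0],-np.array(c["R"]).T@c["t"])
E
```

```text
152 322.5
(array([ 469.94110596, -341.42021438,  134.06758352]), array([ 463.37065963, -343.33355602,  134.15480801]))
158 305 340
175 306 353
190 305 339
205 306 339
220 305 339
235 306 338
250 306 338
335.5005172922621 [ 473.11659027 -344.8149408   298.80432234]
```

The tip is at about z 134 and the grip at about 132, so it's level and there's no droop. I'll align it with the guard axis and lay it down.

Emit:
carry_out(
  moves=[
    {"slide": [0,0,0],"spin": 0.14},
    {"slide": [0,0,0],"spin": 0.14},
    {"slide": [0,0,0],"spin": 0.14},
    {"slide": [0.026,-0.043,0],"spin": 0},
    {"slide": [0.026,-0.043,0],"spin": 0},
    {"slide": [0.026,-0.043,0],"spin": 0},
    {"slide": [0.026,-0.043,0],"spin": 0},
    {"slide": [0.026,-0.043,0],"spin": 0},
    {"slide": [0,0,0.05],"spin": 0},
    {"slide": [0,0,0.06],"spin": 0},
    {"slide": [0,0,0.06],"spin": 0},
    {"slide": [0,0,0.05],"spin": 0},
  ],
)

```text
t: 19.98
eef_pos: [522.8, -291.4, 15.7]
tcp_rot: [3.141, 0.001, -1.113]
ft_force: [0.3, 0.3, -2.2]
opening: 0.161
grip_force: 30.0
```

Emit:
carry_out(
  moves=[
    {"slide": [0,0,0.03],"spin": 0},
    {"slide": [0,0,0.02],"spin": 0},
    {"slide": [0,0,0.01],"spin": 0},
    {"slide": [0,0,0.01],"spin": 0},
    {"slide": [0,0,0],"spin": 0},
    {"slide": [0,0,0],"spin": 0},
  ],
)

```text
t: 20.48
eef_pos: [523.4, -291.9, -9.8]
tcp_rot: [-3.141, -0.001, -1.115]
ft_force: [0.5, -0.1, -1.6]
opening: 0.161
grip_force: 30.0
```

Emit:
carry_out(
  moves=[
    {"slide": [0,0,0.008],"spin": 0},
    {"slide": [0,0,0.006],"spin": 0},
    {"slide": [0,0,0],"spin": 0},
    {"slide": [0,0,0],"spin": 0},
  ],
)

```text
t: 20.82
eef_pos: [523.0, -291.6, -16.1]
tcp_rot: [-3.142, 0.0, -1.115]
ft_force: [1.0, 0.4, -1.3]
opening: 0.164
grip_force: 30.0
```

Emit:
carry_out(
  moves=[
    {"slide": [0,0,0.004],"spin": 0},
    {"slide": [0,0,0],"spin": 0},
    {"slide": [0,0,0],"spin": 0},
  ],
)

```text
t: 21.07
eef_pos: [523.1, -291.6, -17.7]
tcp_rot: [-3.142, 0.0, -1.115]
ft_force: [0.0, 0.4, -0.9]
opening: 0.163
grip_force: 30.0
```

Within about 1 mm of the bench. One more small step, then I'll release, lift and look.

Emit:
carry_out(
  moves=[
    {"slide": [0,0,0.003],"spin": 0},
    {"slide": [0,0,0],"spin": 0},
    {"slide": [0,0,0],"spin": 0},
  ],
)

```text
t: 21.32
eef_pos: [523.2, -291.7, -18.7]
tcp_rot: [-3.141, -0.0, -1.115]
ft_force: [0.2, -0.5, 2.3]
opening: 0.163
grip_force: 30.0
```

Emit:
carry_out(
  moves=[
    {"slide": [0,0,0],"spin": 0},
    {"slide": [0,0,0],"spin": 0},
    {"slide": [0,0,0],"spin": 0},
    {"slide": [0,0,0],"spin": 0},
    {"slide": [0,0,0],"spin": 0},
    {"slide": [0,0,0],"spin": 0},
    {"slide": [0,0,0],"spin": 0},
    {"slide": [0,0,-0.04],"spin": 0},
    {"slide": [0,0,-0.08],"spin": 0},
    {"slide": [0,0,-0.08],"spin": 0},
    {"slide": [0,0,-0.08],"spin": 0},
    {"slide": [0,0,0],"spin": 0},
  ],
  hand=0.2,
)

```text
t: 22.32
eef_pos: [525.2, -293.0, 98.9]
tcp_rot: [-3.137, -0.007, -1.115]
ft_force: [0.9, 0.8, 0.4]
opening: 0.797
grip_force: 0.0
```

Emit:
carry_out(
  moves=[
    {"slide": [-0.065,0,0],"spin": 0},
    {"slide": [-0.065,0,0],"spin": 0},
    {"slide": [-0.065,0,0],"spin": 0},
    {"slide": [0,0,0],"spin": 0},
    {"slide": [0,0,0],"spin": 0},
  ],
)

```text
t: 22.73
eef_pos: [488.6, -221.0, 93.3]
tcp_rot: [-3.141, -0.0, -1.114]
ft_force: [0.4, 0.1, 0.4]
opening: 0.799
grip_force: 0.0
```

```bash
python3 - <<'E'
from h import *
import pickle
c=read_camera("wrist");pickle.dump(c,open("w4.pkl","wb"));save(c,"w4.png");s=state();print(s["t"],s["eef_pos"],s["tcp_rot"])
E
```

```text
22.7833 [ 489.18633643 -221.89239711   93.24073289] [-3.14111283e+00 -6.90113669e-04 -1.11433114e+00]
```

View pics/w4.png

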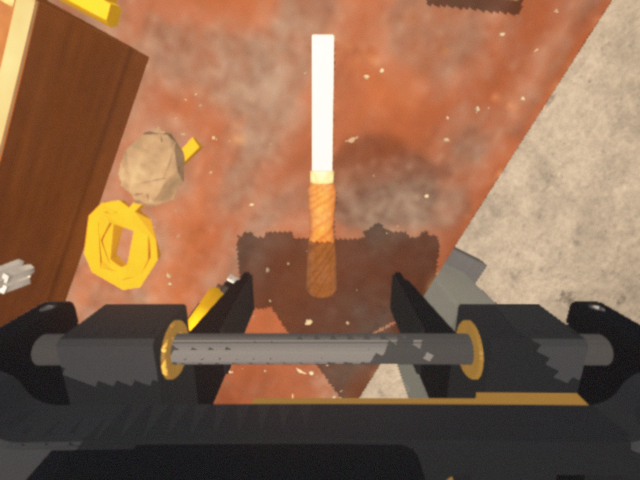

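The chisel lies flat. Its tip is at (322,36), the ferrule at (321,177) and the handle end at (321,296). The stow mouth edge shows at (475,8). I'll measure the axis.

```bash
python3 - <<'E'
from h import *
import pickle
c=pickle.load(open("w4.pkl","rb"))
m=cv2.inRange(c["color"],(215,200,180),(255,255,255));m[:, :300]=0;m[:,345:]=0;m[200:]=0
k=max(cv2.findContours(m,0,1)[0],key=cv2.contourArea).reshape(-1,2)
r=cv2.minAreaRect(np.array([onz(c,u,v,15)[:2] for u,v in k],np.float32));b=cv2.boxPoints(r);print(np.round(b,1).tolist(),r)
for n,p,z in[("tip",(322.5,36),16),("ferr",(321,177),15),("end",(321,296),20)]: print(n,onz(c,*p,z))
a=onz(c,322.5,36,16)-onz(c,321,165,15);print(np.degrees(np.arctan2(a[1],a[0])))
t=onz(c,322.5,36,16)[:2]
for g in(-63.4,-64.1):
  d=np.array([np.cos(np.radians(g)),np.sin(np.radians(g))]);w=np.array([571,-390])-t;print(w@d,"lateral (left +)",d[0]*w[1]-d[1]*w[0])
E
```

```text
[[503.8999938964844, -268.6000061035156], [548.9000244140625, -362.0], [562.9000244140625, -355.29998779296875], [518.0, -261.79998779296875]] ((533.430908203125, -311.91796875), (15.58234691619873, 103.70450592041016), 25.687440872192383)
tip [ 555.51540576 -357.1936892    16.        ]
ferr [ 512.85498985 -267.79499606   15.        ]
end [ 467.94235362 -176.26994093   20.        ]
-64.55474366332672
36.26726959256263 lateral (left +) -0.8437082584242734
36.27487053841633 lateral (left +) -0.40056802928599744
```

Tip is 36 mm from the mouth and less than 1 mm off the axis. Gripping the handle.

Emit:
carry_out(
  moves=[
    {"slide": [0,0,0.05],"spin": 0},
    {"slide": [0,0,0.07],"spin": 0},
    {"slide": [0,0,0.06],"spin": 0},
    {"slide": [0,0,0.04],"spin": 0},
    {"slide": [0,0,0.03],"spin": 0},
    {"slide": [0,0,0.02],"spin": 0},
    {"slide": [0,0,0],"spin": 0},
    {"slide": [0,0,0],"spin": 0},
  ],
)

```text
t: 23.45
eef_pos: [488.9, -222.1, -15.0]
tcp_rot: [3.142, 0.0, -1.115]
ft_force: [0.2, -0.7, -0.1]
opening: 0.801
grip_force: 0.0
```

Emit:
carry_out(
  moves=[
    {"slide": [0,0,0],"spin": 0},
    {"slide": [0,0,0],"spin": 0},
    {"slide": [0,0,0],"spin": 0},
    {"slide": [0,0,0],"spin": 0},
    {"slide": [0,0,0],"spin": 0},
    {"slide": [0,0,0],"spin": 0},
    {"slide": [0,0,0],"spin": 0},
    {"slide": [0,0,0],"spin": 0},
    {"slide": [0,0,0],"spin": 0},
    {"slide": [0,0,0],"spin": 0},
    {"slide": [0,0,0],"spin": 0},
    {"slide": [0,0,0],"spin": 0},
  ],
  hand=1,
)

```text
t: 24.45
eef_pos: [488.7, -221.6, -14.9]
tcp_rot: [-3.141, -0.0, -1.115]
ft_force: [0.3, 0.6, 0.2]
opening: 0.26
grip_force: 30.0
```

Emit:
carry_out(
  moves=[
    {"slide": [0,0,-0.002],"spin": 0},
    {"slide": [0.015,0,0],"spin": 0},
    {"slide": [0.025,0,0],"spin": 0},
    {"slide": [0.025,0,0],"spin": 0},
    {"slide": [0.025,0,0],"spin": 0},
    {"slide": [0.025,0,0],"spin": 0},
    {"slide": [0.02,0,0],"spin": 0},
    {"slide": [0.015,0,0],"spin": 0},
    {"slide": [0,0,0],"spin": 0},
  ],
)

```text
t: 25.2
eef_pos: [515.6, -276.7, -14.2]
tcp_rot: [-3.141, -0.001, -1.116]
ft_force: [0.0, 0.4, -1.2]
opening: 0.257
grip_force: 30.0
```

Emit:
carry_out(
  moves=[
    {"slide": [0.02,0,0],"spin": 0},
    {"slide": [0.02,0,0],"spin": 0},
    {"slide": [0.02,0,0],"spin": 0},
    {"slide": [0.02,0,0],"spin": 0},
    {"slide": [0.02,0,0],"spin": 0},
    {"slide": [0.02,0,0],"spin": 0},
    {"slide": [0.015,0,0],"spin": 0},
    {"slide": [0.01,0,0],"spin": 0},
    {"slide": [0,0,0],"spin": 0},
    {"slide": [0,0,0],"spin": 0},
  ],
)

```text
t: 26.03
eef_pos: [540.5, -327.5, -14.2]
tcp_rot: [3.142, 0.0, -1.115]
ft_force: [0.1, 1.3, -1.3]
opening: 0.254
grip_force: 30.0
```

Emit:
carry_out(
  moves=[
    {"slide": [0.01,0,0.001],"spin": 0},
    {"slide": [0.01,0,0.001],"spin": 0},
    {"slide": [0.01,0,0],"spin": 0},
    {"slide": [0,0,0],"spin": 0},
    {"slide": [0,0,0],"spin": 0},
  ],
)

```text
t: 26.45
eef_pos: [546.2, -338.7, -14.8]
tcp_rot: [-3.141, -0.001, -1.115]
ft_force: [-0.1, -0.3, -0.2]
opening: 0.259
grip_force: 30.0
```

Emit:
carry_out(
  moves=[
    {"slide": [0.005,0,0],"spin": 0},
    {"slide": [0,0,0],"spin": 0},
    {"slide": [0,0,0],"spin": 0},
  ],
)

```text
t: 26.7
eef_pos: [546.9, -340.2, -14.8]
tcp_rot: [-3.141, -0.0, -1.115]
ft_force: [-0.4, 0.3, -0.5]
opening: 0.257
grip_force: 30.0
```

Emit:
carry_out(
  moves=[
    {"slide": [0.005,0,0],"spin": 0},
    {"slide": [0,0,0],"spin": 0},
    {"slide": [0,0,0],"spin": 0},
  ],
)

```text
t: 26.95
eef_pos: [547.0, -340.6, -14.9]
tcp_rot: [3.141, 0.003, -1.115]
ft_force: [-3.5, 7.4, 4.9]
opening: 0.262
grip_force: 29.9
```

Emit:
carry_out(
  moves=[
    {"slide": [0.004,0,0],"spin": 0},
    {"slide": [0,0,0],"spin": 0},
    {"slide": [0,0,0],"spin": 0},
  ],
)

```text
t: 27.2
eef_pos: [546.9, -340.6, -14.9]
tcp_rot: [3.14, 0.006, -1.115]
ft_force: [-5.4, 13.2, 8.5]
opening: 0.256
grip_force: 29.9
```

Emit:
carry_out(
  moves=[
    {"slide": [-0.007,0,0],"spin": 0},
    {"slide": [0,0,0],"spin": 0},
    {"slide": [0,0,0],"spin": 0},
  ],
)

```text
t: 27.45
eef_pos: [547.1, -340.4, -14.9]
tcp_rot: [3.142, 0.001, -1.115]
ft_force: [-1.4, 4.2, 1.9]
opening: 0.257
grip_force: 30.0
```

Emit:
carry_out(
  moves=[
    {"slide": [0,0,0],"spin": 0},
    {"slide": [0,0,0],"spin": 0},
    {"slide": [0,0,0],"spin": 0},
    {"slide": [0,0,0],"spin": 0},
    {"slide": [0,0,0],"spin": 0},
    {"slide": [0,0,0],"spin": 0},
    {"slide": [0,0,0],"spin": 0},
    {"slide": [0,0,-0.04],"spin": 0},
    {"slide": [0,0,-0.08],"spin": 0},
    {"slide": [0,0,-0.1],"spin": 0},
    {"slide": [0,0,-0.1],"spin": 0},
    {"slide": [0,0,0],"spin": 0},
  ],
  hand=0.2,
)

```text
t: 28.45
eef_pos: [549.7, -342.8, 120.8]
tcp_rot: [-3.137, -0.01, -1.115]
ft_force: [1.1, -1.0, 0.7]
opening: 0.8
grip_force: 0.0
```

Emit:
carry_out(
  moves=[
    {"slide": [-0.08,0,0],"spin": 0},
    {"slide": [-0.08,0,0],"spin": 0},
    {"slide": [-0.08,0,0],"spin": 0},
    {"slide": [0,0,0],"spin": 0},
    {"slide": [0,0,0],"spin": 0},
  ],
)

```text
t: 28.87
eef_pos: [504.7, -253.7, 113.5]
tcp_rot: [-3.141, -0.0, -1.114]
ft_force: [1.0, -0.3, -0.7]
opening: 0.8
grip_force: 0.0
```

```bash
python3 - <<'E'
from h import *
import pickle
c=read_camera("wrist");pickle.dump(c,open("w5.pkl","wb"));save(c,"w5.png");s=state();print(s["t"],s["eef_pos"])
cv2.imwrite("pics/w5.png",c["color"][:,:,::-1])
m=np.array([571.,-390]);d=np.array([np.cos(np.radians(-63.8)),np.sin(np.radians(-63.8))])
for n,a,z in(("mouth",0,40),("handle end if home",-104,15),("stuck10",-114,15)): print(n,proj(c,[*(m+a*d),z]))
E
```

```text
28.9167 [ 505.33257579 -254.72900732  113.48827853]
mouth [323.41709736  34.7007289 ]
handle end if home [323.1730772  180.68152806]
stuck10 [323.16423341 192.27239832]
```

View pics/w5.png

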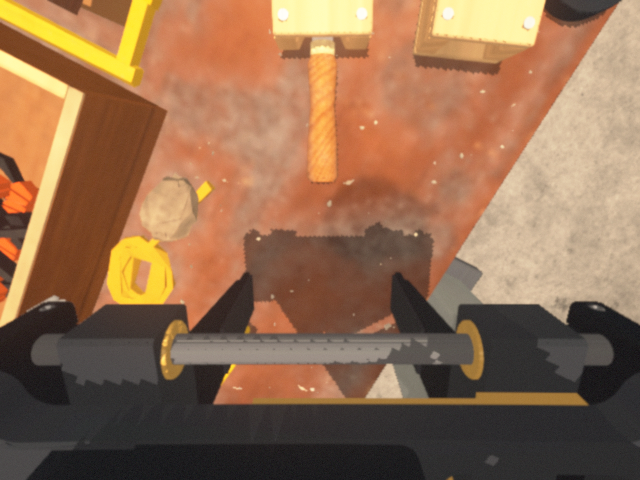

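The chisel is home: the ferrule sits at the mouth, (321,45), and the handle end is at row 183 against a predicted 181. The blade only stopped at a hard stop, and nothing touches the robot now.

```bash
python3 -c "
from cell import job_done;print(job_done())"
```

```text
the job is handed in; nothing more can be done
None
```

I handed the job in at about 29 s: the chisel was drawn out by the blade, laid flat, retaken by the handle and slid into the blade guard until it hit a hard stop (handle end within about 2 mm of the predicted spot), with the tape measure moved aside upright and the other items never touched; no verdict came back.

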